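Click the flip-top vials shut along the row

TASK

Six washed, dried sample vials stand open in the aluminium block: run your closed fingertips along the row from the hinge side, fold every blue flip lid over and press it down gently until it clicks fully shut. Only touch and press: pick nothing up, do not shove or tip the block, and leave the things round it alone.

Things in the scene. Friction and masses are not known exactly. Their poses are not given: they have to be found in the camera images.
- vial_block: Bright aluminium block, 56 x 290 x 33 mm (x, y, z), about 1.9 kg, loose on rubber feet. Six white vials (35 mm across the collar) are fixed in it in one row along its y axis, 48 mm apart, vial 1 at the +y end, vial 6 at the -y end; rims 73 mm above the worktop. All lids are hinged on the +y side of their vial and fold shut towards -y. Origin: middle of the block's underside; z up.
- vial1_mouth (a point): Middle of the mouth of vial 1, at rim height; y axis along the row towards vial 1, z up. The lid's hinge line lies 19.5 mm from this point on the +y side, along x. The lid is round, 35 mm across, 5 mm thick; shut, its top is 78 mm above the worktop (5 mm above this point).
- vial2_mouth (a point): Middle of the mouth of vial 2, at rim height; y axis along the row towards vial 1, z up. Lid as at vial 1.
- vial3_mouth (a point): Middle of the mouth of vial 3, at rim height; y axis along the row towards vial 1, z up. Lid as at vial 1.
- vial4_mouth (a point): Middle of the mouth of vial 4, at rim height; y axis along the row towards vial 1, z up. Lid as at vial 1.
- vial5_mouth (a point): Middle of the mouth of vial 5, at rim height; y axis along the row towards vial 1, z up. Lid as at vial 1.
- vial6_mouth (a point): Middle of the mouth of vial 6, at rim height; y axis along the row towards vial 1, z up. Lid as at vial 1.
- lid1 (a joint): Angle (rad) of the blue flip lid of vial 1: 0 fully shut and clicked, 1.57 upright. A lid only laid over stays ajar at about 0.1 rad, its tongue (on the far side from the hinge) resting on a bead of the collar; in the last 4 mm of the lid edge's travel the springy tongue must be pressed over the bead, with about 2.5 N on the lid's middle, less beyond it. Then it clicks and stays shut.
- lid2 (a joint): Angle (rad) of the blue flip lid of vial 2: 0 fully shut and clicked, 1.57 upright. Works as lid 1.
- lid3 (a joint): Angle (rad) of the blue flip lid of vial 3: 0 fully shut and clicked, 1.57 upright. Works as lid 1.
- lid4 (a joint): Angle (rad) of the blue flip lid of vial 4: 0 fully shut and clicked, 1.57 upright. Works as lid 1.
- lid5 (a joint): Angle (rad) of the blue flip lid of vial 5: 0 fully shut and clicked, 1.57 upright. Works as lid 1.
- lid6 (a joint): Angle (rad) of the blue flip lid of vial 6: 0 fully shut and clicked, 1.57 upright. Works as lid 1.
- steel_cup: Small steel cup, 54 mm across, 42 mm high. Not part of the job. Origin: middle of its underside.
- bottle_white: White sample bottle with white screw cap, 53 mm across, 81 mm high. Not part of the job. Origin: middle of its underside.
- bottle_blue: White sample bottle with blue screw cap, 47 mm across, 75 mm high. Not part of the job. Origin: middle of its underside.
- calculator: Pocket calculator, 120 x 75 x 16 mm, lying flat. Not part of the job. Origin: middle of its underside.
- alu_dish: Aluminium weighing dish, 73 mm across, 18 mm high. Not part of the job. Origin: middle of its underside.

How it is judged:
By the outcome, as a careful person would: the job done as asked, in the order asked, and still so for the second after the job is handed in, with the robot touching nothing.
It also fails if it takes over 51 s, if anything falls off the work surface, if the arm or the gripper's body presses on something with over 40 N, if the wrist force passes 120 N, or if a joint passes its speed limit or range.

ROBOT

A 6-joint arm with a two-finger parallel gripper is mounted at the origin on a cart in front of the work surface, level with it; the furniture and walls round the work are solid. World frame = base frame: x ahead of the robot, y to its left, z up, the work surface at z = 0. Lengths are in mm, angles in rad, forces in N, time in s.
With the tool pointing down it reaches from about 300 to 850 mm from the base axis. Payload 5.4 kg.
Tool frame: the origin (TCP) lies on the centre line of the jaws, within the pads' length; the fingertips stand robot.nose_length ahead of it and the grasp point (between the pads) lies 3 mm ahead of it (robot.nose_length is the distance from the TCP to the fingertips, in mm); z points along the fingers, y is the line along which they close (so a half turn about z gives the same grasp; the last joint's range is limited). The gripper opens to 85 mm and grips with 20 to 120 N. Pads are 22 mm wide; open, the fingers measure 114 mm over their backs; the gripper's body (76 mm by 85 mm) begins 54 mm behind the grasp point. The pads swing forward as they close: fully open they stand 13 mm farther back than shut.
Start: joints at [1.025, 0.158, 1.597, -0, 1.386, -0.21], TCP at [189.486, 542.864, 253.299] pointing down, gripper open.
Joint ranges: [-2.91, 2.91], [-0.94, 2.29], [0.18, 2.7], [-1.29, 4.43], [0.17, 2.64], [-3, 3]. Speed limits (rad/s): [2.57, 2.57, 3.14, 3.14, 3.14, 3.14].

INTERFACE

Orientations are given as a 3x3 rotation matrix whose columns are the frame's x, y, z axes.
In Python, from rig import robot gives the robot as it stands. The module is installed in compiled form; this text tells all that it offers.
- The arm moves only by the shell command python3 -m crank 'ROWS' [FORCE]. ROWS is JSON, a list of rows, each a list of 3 entries, a list of its own where there are three numbers: the shift along the tool's x, y, z in mm, then the turn, a rotation vector about the tool's x, y, z in rad, then the opening, from 0 (shut) to 1 (fully open). A call has 1 to 12 rows; each row shifts and turns the commanded pose from where the row before left it, along the tool's axes as they then stand; what a row does not reach is not made up. A row lasts 1/8 s, in which the tool goes at most 62.5 mm and 10.7 degrees, less where a joint would pass 70% of its speed; a pose out of reach is approached as far as the arm can. A call with a gripper value outside its range is refused whole. The fingers move at their own pace and stop on an object; FORCE is the grip in N (left out, the last holds). Time passes only in rows, so rows that do not move let the fingers close. It gives the time, the measured TCP pose, the force, the opening and the grip force at its end, in the units of the state.
- robot.state(): the state, without advancing time (a new reading comes with each control period).
- robot.camera(name): name is "scene" or "top" or "wrist"; returns the picture (400x640x3 uint8, red, green, blue); there is no depth.
- robot.get_calibration(name): a dict with "camera_matrix" (3x3 intrinsics, pixels), "cam_to_world" (4x4, takes a point from camera to world coordinates). Camera axes: x right, y up, looking along -z (the intrinsics and any distortion apply to the point x, -y, -z); pixel columns grow to the right and rows downward; lengths in mm; the calibration is good to about 2 mm. A picture is of the moment at which its call begins: read the wrist's pose just before it. get_calibration takes no time and is no camera call; for the wrist camera it gives the pose at the moment of the call.
- robot.hand_in(): hands the job in; it is judged then, once.
The state is a dict: "clock": time; "qpos": joint angles; "qd": joint speeds; "joint_efforts": joint torques, N m; "tcp_pos": TCP position; "ee_rot": TCP orientation; "contact_force": force on the tool from outside, world axes, zero at the start; "wrist_torque": the same for the moment, N m; "finger_gap": finger opening in mm; "finger_force": force on a finger pad.
Only numpy, scipy, OpenCV 4.12 (cv2) and the standard library are available. Lean on these libraries where they do the work, as an engineer would, in place of code of your own. Each camera call takes 0.05 s, during which the arm holds its last target. There are 200 camera calls.

## Working session

There is one attempt and no reset: what is moved stays moved. The work goes in short steps, Python scripts to look and compute and a shell command to move; the robot and the scene stay as the last step left them, time stands still between calls to the robot, and variables do not carry over. Pictures are saved under pics/ and viewed, at most 10 in all, crops included, and the job is handed in when it is done.

```bash
mkdir -p pics
python3 - <<'E'
from rig import robot
import cv2,numpy as np
s=robot.state();print(s['clock'],s['tcp_pos'],np.round(s['ee_rot'],3).tolist(),s['finger_gap'],robot.nose_length,s['contact_force'])
for n in("top","scene"):
    i=robot.camera(n);cv2.imwrite(f"pics/{n}0.png",i[:,:,::-1])
    c=robot.get_calibration(n);print(n,np.round(c["camera_matrix"],1).tolist(),np.round(c["cam_to_world"],3).tolist(),[k for k in c])
E
```

```text
0.0 [189.1894745  542.37726865 252.29468368] [[-0.944, 0.329, -0.001], [0.329, 0.944, -0.002], [0.0, -0.002, -1.0]] 85.09055575734433 22.0 [-0.36897283  0.1187632   0.48364633]
top [[385.6, 0.0, 322.2], [0.0, 385.6, 205.0], [0.0, 0.0, 1.0]] [[0.026, 0.981, -0.192, 241.508], [-1.0, 0.028, 0.007, -41.108], [0.012, 0.192, 0.981, 1251.755], [0.0, 0.0, 0.0, 1.0]] ['camera_matrix', 'cam_to_world']
scene [[452.5, 0.0, 324.2], [0.0, 452.5, 201.4], [0.0, 0.0, 1.0]] [[0.467, 0.604, -0.646, -539.619], [-0.884, 0.306, -0.353, -589.633], [-0.015, 0.736, 0.677, 1136.125], [0.0, 0.0, 0.0, 1.0]] ['camera_matrix', 'cam_to_world']
```

View pics/top0.png

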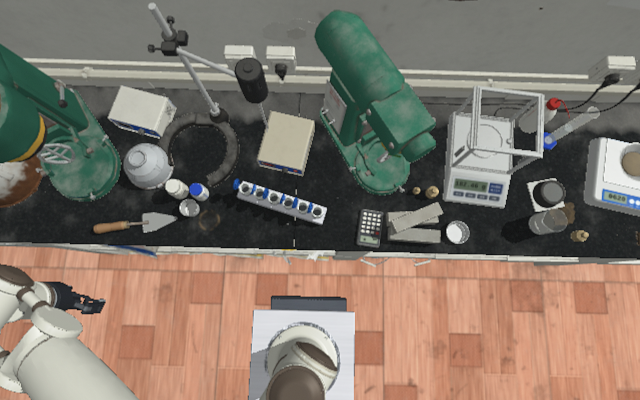

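View pics/scene0.png

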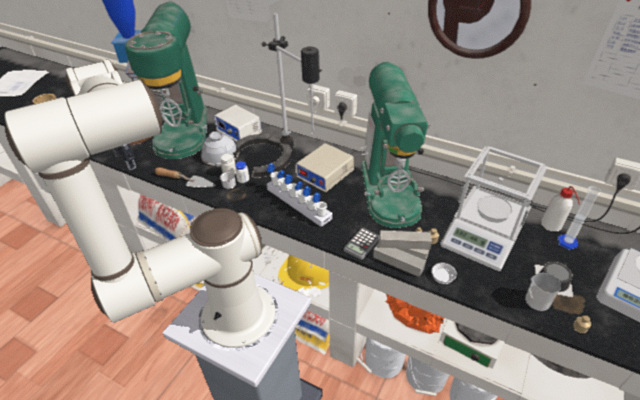

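The top view shows the row from about (240,187), vial 1, to (320,213), vial 6. The bottles and cup are at (175–200,190–208) and the calculator at (370,227). The scene view shows blue lids standing up at (272–320,170–207).

```bash
cat > h.py <<'E'
import cv2,numpy as np
from rig import robot
def ray(c,u,v):
    K=c["camera_matrix"];T=np.array(c["cam_to_world"])
    d=np.linalg.inv(K)@[u,v,1];return T[:3,3],T[:3,:3]@(d*[1,-1,-1])
def plane(c,u,v,z):
    o,d=ray(c,u,v);return o+d*(z-o[2])/d[2]
def proj(c,P):
    T=np.array(c["cam_to_world"]);p=T[:3,:3].T@(np.array(P)-T[:3,3]);p=p*[1,-1,-1];q=np.array(c["camera_matrix"])@p;return q[:2]/q[2]
def tri(rs):
    A=0;b=0
    for o,d in rs:
        d=d/np.linalg.norm(d);M=np.eye(3)-np.outer(d,d);A=A+M;b=b+M@o
    return np.linalg.solve(A,b)
def blue(i):
    h=cv2.cvtColor(i,cv2.COLOR_RGB2HSV);return cv2.inRange(h,(105,130,60),(130,255,255))
E
python3 - <<'E'
from h import *
t=cv2.imread("pics/top0.png");s=cv2.imread("pics/scene0.png")
a=cv2.resize(t[165:235,225:335],None,fx=7,fy=7,interpolation=cv2.INTER_CUBIC)[:,:770]
cv2.imwrite("pics/c1.png",a)
for n,i,(x0,y0,x1,y1) in(("top",t,(225,170,335,230)),("scene",s,(258,155,340,230))):
    m=blue(i[y0:y1,x0:x1,::-1].copy());k,l,st,ce=cv2.connectedComponentsWithStats(m)
    c=robot.get_calibration(n)
    for j in range(1,k):
        if st[j,4]>3: u,v=ce[j]+[x0,y0];print(n,st[j,:5]+[x0,y0,0,0,0],np.round([u,v],1),np.round(plane(c,u,v,90)))
E
```

```text
top [288 170   5   2   6] [290.3 170.2] [577.  53.  90.]
top [298 170   3   4   9] [299.  171.3] [574.  26.  90.]
top [233 178   7  12  60] [235.8 183.5] [529. 220.  90.]
top [251 184   5  10  21] [253.1 188.6] [515. 165.  90.]
top [263 188   5  11  41] [265.1 192.9] [502. 128.  90.]
top [280 193   5  11  24] [282.2 198.2] [487.  74.  90.]
top [292 197   5  11  36] [294.5 202.5] [474.  36.  90.]
top [308 202   4  11  29] [309.7 207.1] [462. -11.  90.]
scene [267 163   8  10  58] [270.4 167.7] [532. 222.  90.]
scene [298 166   5   3   6] [299.7 167.2] [585. 127.  90.]
scene [278 170   7   8  40] [281.  173.6] [521. 169.  90.]
scene [298 171  27  17 117] [313.4 178.1] [552.  50.  90.]
scene [285 174   7  10  58] [288.1 178.3] [509. 132.  90.]
scene [295 181   8   9  44] [298.6 185. ] [494.  79.  90.]
scene [303 186   8  10  62] [306.7 190.5] [481.  38.  90.]
scene [313 192   8  10  62] [316.4 196.6] [469.  -8.  90.]
```

View pics/c1.png

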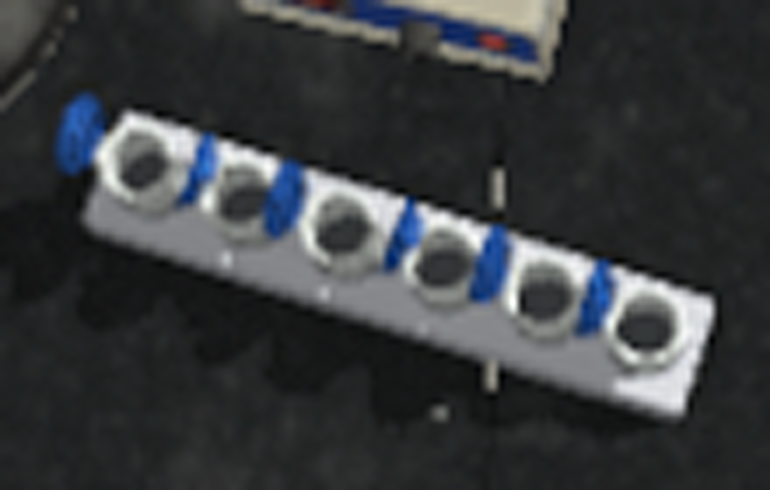

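The crop shows the six open mouths, from (140,160) to (645,325) in crop pixels. The lids stand about upright on the +y side, with lids 1, 3 and 5 leaning differently from the others.

Run:
```python
from h import *
ct=robot.get_calibration("top");cs=robot.get_calibration("scene")
T=[(235.8,183.5),(253.1,188.6),(265.1,192.9),(282.2,198.2),(294.5,202.5),(309.7,207.1)]
S=[(270.4,167.7),(281,173.6),(288.1,178.3),(298.6,185),(306.7,190.5),(316.4,196.6)]
for a,b in zip(T,S): print("lid",np.round(tri([ray(ct,*a),ray(cs,*b)]),1))
M=np.array([plane(ct,(x+.5)/7-.5+225,(y+.5)/7-.5+165,73) for x,y in[(138,160),(242,195),(343,228),(441,262),(543,297),(645,325)]])
print(np.round(M,1)); d=np.diff(M[:,:2],axis=0);print(np.linalg.norm(d,axis=1))
k=np.arange(6);px=np.polyfit(k,M[:,0],1);py=np.polyfit(k,M[:,1],1);print(px,py)
print("black hang",tri([ray(ct,250,80),ray(cs,310,65)]),"flask",tri([ray(ct,148,160),ray(cs,218,145)]))
R=np.array(robot.state()["ee_rot"]);p=np.array(robot.state()["tcp_pos"])
print("to 560,280,240 in tool:",R.T@(np.array([545,285,230])-p), "yaw", np.degrees(np.arctan2(-py[0],-px[0])))
```

```text
lid [528.  218.9  94.5]
lid [513.2 163.7  97.3]
lid [500.5 125.9  98.5]
lid [485.3  73.   98.9]
lid [473.7  34.5  97.2]
lid [460.3 -11.9  98.4]
[[521.6 196.1  73. ]
 [506.9 148.7  73. ]
 [493.2 102.9  73. ]
 [479.   58.6  73. ]
 [464.4  12.6  73. ]
 [453.1 -33.   73. ]]
[49.62399438 47.84337822 46.55042274 48.19291516 47.05021248]
[-13.8412819  520.95948093] [-45.6692157 195.1733098]
black hang [679.57297919 121.65944638 454.65405047] flask [605.06717226 522.45975854  50.76564448]
to 560,280,240 in tool: [-420.73248743 -125.76254628   22.48628297] yaw 73.13915877935942
```

```bash
python3 -m crank '[[[-42,-12.5,2],[0,0,0],0],[[-42,-12.5,2],[0,0,0],0],[[-42,-12.5,2],[0,0,0],0],[[-42,-12.5,2],[0,0,0],0],[[-42,-12.5,2],[0,0,0],0],[[-42,-12.5,2],[0,0,0],0],[[-42,-12.5,2],[0,0,0],0],[[-42,-12.5,2],[0,0,0],0],[[-42,-12.5,2],[0,0,0],0],[[-42,-12.5,2],[0,0,0],0]]' 20
python3 -m crank '[[[0,0,0],[0,0,0.17],0],[[0,0,0],[0,0,0.17],0],[[0,0,0],[0,0,0.17],0],[[0,0,0],[0,0,0.17],0],[[0,0,0],[0,0,0.17],0],[[0,0,0],[0,0,0.17],0],[[0,0,0],[0,0,0.17],0],[[0,0,0],[0,0,0.17],0],[[0,0,0],[0,0,0.17],0],[[0,0,0],[0,0,0],0]]'
python3 - <<'E'
from h import *
s=robot.state();c=robot.get_calibration("wrist");i=robot.camera("wrist");cv2.imwrite("pics/w1.png",i[:,:,::-1])
np.savez("w1.npz",K=c["camera_matrix"],T=c["cam_to_world"])
print(s['tcp_pos'],np.round(s['ee_rot'],3).tolist(),s['qpos'],s['finger_gap'])
m=blue(i);k,l,st,ce=cv2.connectedComponentsWithStats(m)
for j in range(1,k):
    if st[j,4]>60: print(st[j],np.round(ce[j]),np.round(plane(c,*ce[j],95)))
E
```

```text
clock: 1.35
tcp_pos: [545.6, 285.4, 232.7]
ee_rot: [[-0.944, 0.33, -0.001], [0.33, 0.944, -0.0], [0.001, -0.0, -1.0]]
contact_force: [0.2, 0.9, 0.6]
finger_gap: 0.3
finger_force: 0.0
clock: 2.6
tcp_pos: [544.6, 286.4, 232.8]
ee_rot: [[0.289, 0.957, -0.001], [0.957, -0.289, -0.0], [-0.001, -0.001, -1.0]]
contact_force: [-0.4, -0.1, -0.0]
finger_gap: -0.3
finger_force: 0.0
[544.55905974 286.36928573 232.76574466] [[0.289, 0.957, -0.001], [0.957, -0.289, -0.0], [-0.001, -0.001, -1.0]] [ 2.88002687e-01  2.76781647e-01  1.49998528e+00 -2.53605122e-06
  1.36580888e+00  5.81186901e-01] -0.321128078477209
[ 241   92   50   52 1990] [265. 117.] [520. 351.  95.]
[423 260  14  42 129] [429. 279.] [608. 184.  95.]
[316 334  16  33 343] [324. 353.] [501. 137.  95.]
[425 345  12  13  80] [432. 351.] [595. 110.  95.]
```

View pics/w1.png

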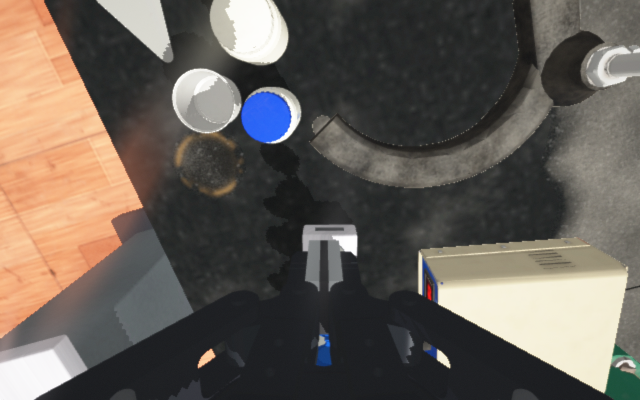

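The wrist view faces +y: blue cap at (265,117), cup at (205,100), fingertips at (328,240). The row is hidden behind the gripper. I'll look back at it from further along.

```bash
python3 -m crank '[[[-50,0,0],[0,0,0],0],[[-50,0,0],[0,0,0],0],[[-50,0,0],[0,0,0],0],[[-50,0,0],[0,0,0],0],[[0,0,0],[0,0,0],0]]'
cat > look.py <<'E'
from h import *
import sys
n=sys.argv[1]
c=robot.get_calibration("wrist");i=robot.camera("wrist");cv2.imwrite(f"pics/{n}.png",i[:,:,::-1])
np.savez(n+".npz",K=c["camera_matrix"],T=c["cam_to_world"])
m=blue(i);k,l,st,ce=cv2.connectedComponentsWithStats(m)
for j in range(1,k):
    if st[j,4]>150: print(st[j],np.round(ce[j]),np.round(plane(c,*ce[j],95)))
E
python3 look.py w2
python3 -m crank '[[[-50,0,0],[0,0,0],0],[[-50,0,0],[0,0,0],0],[[0,0,0],[0,0,0],0]]'
python3 look.py w3
python3 -c "
import cv2,numpy as np
a=cv2.imread('pics/w2.png');b=cv2.imread('pics/w3.png')
cv2.imwrite('pics/w23.png',np.hstack([a[:,120:520],b[:,120:520]]))"
```

```text
clock: 3.28
tcp_pos: [486.1, 92.7, 233.2]
ee_rot: [[0.292, 0.956, -0.0], [0.956, -0.292, -0.0], [-0.001, -0.0, -1.0]]
contact_force: [0.3, 0.0, -0.1]
finger_gap: 0.1
finger_force: 0.0
[306   0  51  12 464] [331.   5.] [529. 214.  95.]
[ 439   48   24  171 1892] [450. 138.] [589. 102.  95.]
[308  73  48  28 937] [331.  84.] [515. 165.  95.]
[309 135  45  17 548] [331. 141.] [503. 126.  95.]
[311 194  42  34 994] [331. 208.] [488.  75.  95.]
clock: 3.7
tcp_pos: [457.6, -1.9, 233.4]
ee_rot: [[0.292, 0.956, 0.0], [0.956, -0.292, -0.0], [-0.0, 0.0, -1.0]]
contact_force: [1.1, 1.4, 0.2]
finger_gap: -0.1
finger_force: 0.0
[313   0  38   7 215] [331.   3.] [501. 121.  95.]
[ 448    0   27  106 1917] [462.  50.] [580.  66.  95.]
[308  69  48  25 832] [332.  79.] [488.  74.  95.]
[310 130  45  17 515] [332. 137.] [476.  35.  95.]
[311 189  43  23 684] [331. 198.] [462. -12.  95.]
```

View pics/w23.png

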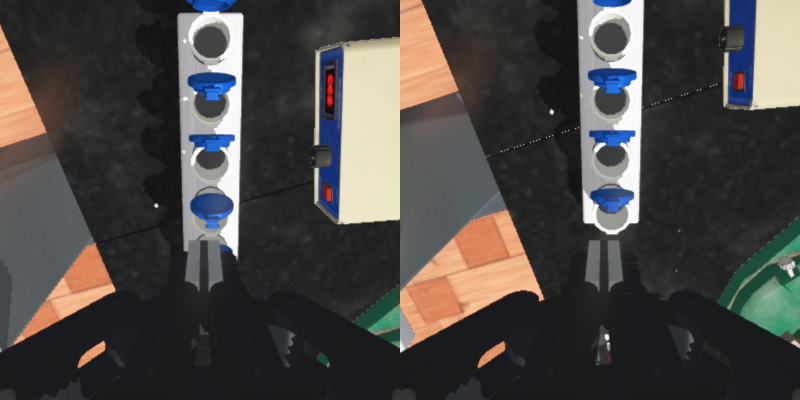

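The paired view shows mouths 1–3 at about (329,37), (330,103) and (331,163) in the first picture, and 4–6 at (330,38), (330,100) and (332,217) in the second. The row is centred slightly to the right of the fingers.

Run:
```python
from h import *
L=lambda n:(lambda z:{"camera_matrix":z["K"],"cam_to_world":z["T"]})(np.load(n+".npz"))
a,b=L("w2"),L("w3");ct=robot.get_calibration("top")
print("lid4",tri([ray(a,331,208),ray(b,332,79)]))
for (u,v),(x,y) in zip([(329,37),(330,104)],[(138,160),(242,195)]):print("mouth tri",tri([ray(a,u,v),ray(ct,(x+.5)/7-.5+225,(y+.5)/7-.5+165)]))
M=np.array([plane(a,329,37,73),plane(a,330,104,73),plane(a,331,163,73),plane(b,330,38,73),plane(b,330,100,73),plane(b,330,160,73),])
for m in M:print(np.round(m,1))
s=robot.state();p=s["tcp_pos"];R=s["ee_rot"];print(p)
for m in M:print(np.round(R.T@(m-p),1))
print(a["cam_to_world"][:3,3]-[486.1,92.7,233.2])
```

```text
lid4 [487.77616055  73.90231248  91.21603941]
mouth tri [524.08316867 198.80080969  61.88621389]
mouth tri [510.0380254  150.73576437  59.74654298]
[523.3 197.9  73. ]
[510.1 151.2  73. ]
[497.3 105.6  73. ]
[495.5 102.4  73. ]
[482.6  59.5  73. ]
[468.9  13.6  73. ]
[457.89794468  -0.64804492 233.40359949]
[208.9   4.8 160.5]
[160.4   5.7 160.5]
[113.    6.8 160.5]
[109.5   5.9 160.5]
[ 64.6   6.1 160.4]
[ 16.7   6.3 160.4]
[ 22.92207163  71.79240847 120.46301501]
```

```bash
python3 -m crank '[[[44,1,0],[0,0,0],0],[[44,1,0],[0,0,0],0],[[44,1,0],[0,0,0],0],[[44,1,0],[0,0,0],0],[[44,1,0],[0,0,0],0],[[44,1,0],[0,0,0],0],[[0,0,40],[0,0,0],0],[[0,0,40],[0,0,0],0],[[0,0,32],[0,0,0],0],[[0,0,0],[0,0,0],0],[[0,0,0],[0,0,0],0]]'
cat > rel.py <<'E'
from h import *
s=robot.state();p=s["tcp_pos"];d=np.array([.2915,.9565]);m1=np.array([523.3,197.9])
r=p[:2]-m1;print("t",s["clock"],"along from v1",round(r@d,1),"lateral",round(r@[.9565,-.2915],1),"tip z",round(p[2]-22,1),"F",np.round(s["contact_force"],1))
E
python3 rel.py
```

```text
clock: 5.12
tcp_pos: [540.8, 251.6, 122.7]
ee_rot: [[0.289, 0.957, 0.002], [0.957, -0.289, 0.001], [0.001, 0.002, -1.0]]
contact_force: [0.3, 0.1, 0.5]
finger_gap: -0.1
finger_force: 0.0
t 5.125 along from v1 56.5 lateral 1.1 tip z 100.7 F [0.3 0.1 0.5]
```

```bash
python3 -m crank '[[[-10,0,1],[0,0,0],0],[[-10,0,1],[0,0,0],0],[[-10,0,0],[0,0,0],0],[[-10,0,0],[0,0,0],0],[[-7,0,7],[0,0,0],0],[[-7,0,7],[0,0,0],0],[[-3,0,3],[0,0,0],0],[[0,0,1],[0,0,0],0],[[0,0,0],[0,0,0],0]]'
python3 rel.py
python3 -m crank '[[[0,0,1],[0,0,0],0],[[0,0,1],[0,0,0],0]]'|sed -n 4p; python3 rel.py
python3 -c "
from h import *
i=robot.camera('scene');cv2.imwrite('pics/s1.png',cv2.resize(i[130:240,230:350,::-1],None,fx=5,fy=5,interpolation=cv2.INTER_CUBIC))"
```

```text
clock: 6.25
tcp_pos: [523.5, 195.8, 101.2]
ee_rot: [[0.291, 0.957, -0.0], [0.957, -0.291, -0.0], [-0.0, -0.0, -1.0]]
contact_force: [0.4, 0.7, -0.8]
finger_gap: -0.1
finger_force: 0.0
t 6.25 along from v1 -2.0 lateral 0.8 tip z 79.2 F [ 0.4  0.7 -0.8]
contact_force: [-3.2, -1.4, 9.4]
t 6.5 along from v1 -1.9 lateral 1.0 tip z 77.9 F [-3.2 -1.4  9.4]
```

View pics/s1.png

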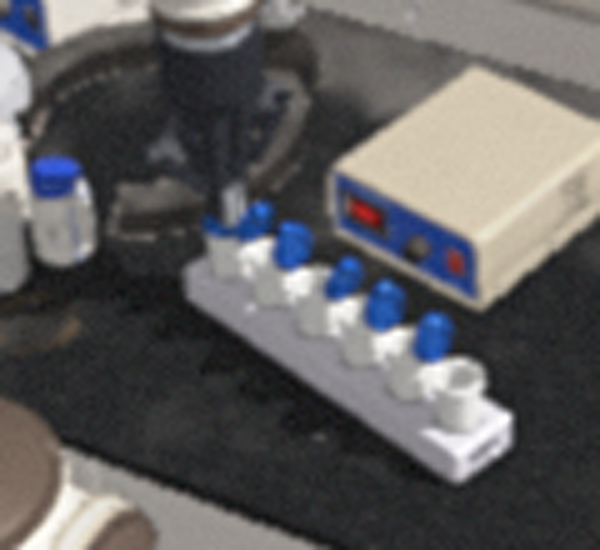

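The picture shows lid 1 folded flat under the fingertip. The other five are still upright and the block has not moved. The 9 N at tip height 78 means lid 1 is on its stop.

```bash
python3 -m crank '[[[0,0,-10],[0,0,0],0],[[0,0,-11],[0,0,0],0],[[-10,0,0],[0,0,0],0],[[-10,0,0],[0,0,0],0],[[-10,0,0],[0,0,0],0],[[-7,0,7],[0,0,0],0],[[-7,0,7],[0,0,0],0],[[-2,0,4],[0,0,0],0],[[0,0,1],[0,0,0],0],[[0,0,1],[0,0,0],0],[[0,0,1],[0,0,0],0],[[0,0,0],[0,0,0],0]]' | sed -n 4p
python3 rel.py
```

```text
contact_force: [-1.6, -0.1, 6.2]
t 8.05 along from v1 -47.8 lateral 1.0 tip z 78.0 F [-1.6 -0.1  6.2]
```

```bash
python3 -m crank '[[[0,0,-10],[0,0,0],0],[[0,0,-11],[0,0,0],0],[[-10,0,0],[0,0,0],0],[[-10,0,0],[0,0,0],0],[[-11,0,0],[0,0,0],0],[[-7,0,7],[0,0,0],0],[[-7,0,7],[0,0,0],0],[[-3,0,4],[0,0,0],0],[[0,0,1],[0,0,0],0],[[0,0,1],[0,0,0],0],[[0,0,1],[0,0,0],0],[[0,0,0],[0,0,0],0]]' | sed -n 4p
python3 rel.py; python3 look.py w4
```

```text
contact_force: [-2.5, -0.8, 5.5]
t 9.55 along from v1 -95.9 lateral 1.1 tip z 78.0 F [-2.5 -0.8  5.5]
[ 277    0   91   89 6156] [322.  38.] [523. 193.  95.]
[  490    51    82   290 10054] [530. 191.] [583. 119.  95.]
[ 283  107   81   94 5543] [323. 154.] [512. 155.  95.]
[287 216  51  53 994] [310. 235.] [498. 126.  95.]
[339 229  22  41 440] [350. 245.] [512. 117.  95.]
[316 334  16  33 393] [324. 351.] [487.  71.  95.]
```

View pics/w4.png

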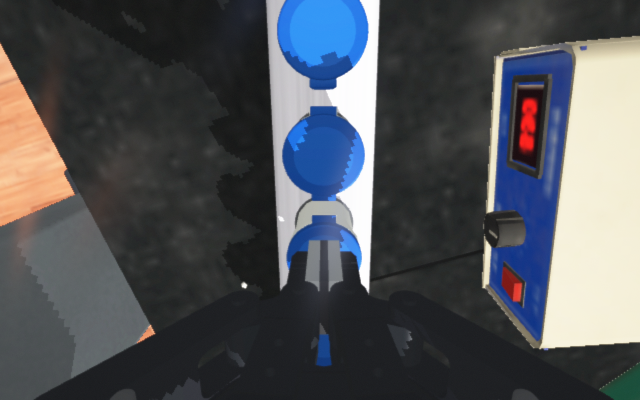

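Wrist view: lid 1 at (322,38) and lid 2 at (323,154) both lie folded over, with lid 3 under the fingers. I'll compare their apparent widths with a shut lid at z = 78.

Run:
```python
from h import *
z=np.load("w4.npz");c={"camera_matrix":z["K"],"cam_to_world":z["T"]}
d=np.array([.2915,.9565,0]);e=np.array([.9565,-.2915,0])
for i,w in((0,91),(1,81),(2,0)):
  for dz in(0,2,4):
    C=np.array([523.3,197.9,78+dz])-48*i*d
    print(i+1,dz,"exp width",round(np.linalg.norm(proj(c,C+17.5*e)-proj(c,C-17.5*e)),1),"meas",w, "rear/front",np.round(proj(c,C+17.5*d),0),np.round(proj(c,C-17.5*d),0))
```

```text
1 0 exp width 92.7 meas 91 rear/front [318. -22.] [319.  79.]
1 2 exp width 94.1 meas 91 rear/front [318. -24.] [319.  79.]
1 4 exp width 95.5 meas 91 rear/front [318. -26.] [318.  79.]
2 0 exp width 83.7 meas 81 rear/front [319. 113.] [319. 196.]
2 2 exp width 84.8 meas 81 rear/front [319. 114.] [319. 198.]
2 4 exp width 85.9 meas 81 rear/front [319. 114.] [319. 199.]
3 0 exp width 76.2 meas 0 rear/front [319. 224.] [319. 293.]
3 2 exp width 77.2 meas 0 rear/front [319. 226.] [319. 295.]
3 4 exp width 78.1 meas 0 rear/front [319. 228.] [319. 298.]
```

Both lids are consistent with shut. Continuing with lid 4, then 5.

```bash
python3 -m crank '[[[0,0,-10],[0,0,0],0],[[0,0,-11],[0,0,0],0],[[-10,0,0],[0,0,0],0],[[-10,0,0],[0,0,0],0],[[-11,0,0],[0,0,0],0],[[-7,0,7],[0,0,0],0],[[-7,0,7],[0,0,0],0],[[-3,0,4],[0,0,0],0],[[0,0,1],[0,0,0],0],[[0,0,1],[0,0,0],0],[[0,0,1],[0,0,0],0],[[0,0,0],[0,0,0],0]]' | sed -n 4p
python3 rel.py
```

```text
contact_force: [-2.5, -0.8, 5.8]
t 11.1 along from v1 -143.9 lateral 1.1 tip z 78.0 F [-2.5 -0.8  5.8]
```

```bash
python3 -m crank '[[[0,0,-10],[0,0,0],0],[[0,0,-11],[0,0,0],0],[[-10,0,0],[0,0,0],0],[[-10,0,0],[0,0,0],0],[[-11,0,0],[0,0,0],0],[[-7,0,7],[0,0,0],0],[[-7,0,7],[0,0,0],0],[[-3,0,4],[0,0,0],0],[[0,0,1],[0,0,0],0],[[0,0,1],[0,0,0],0],[[0,0,1],[0,0,0],0],[[0,0,0],[0,0,0],0]]' | sed -n 4p
python3 rel.py
```

```text
contact_force: [-2.3, -0.4, 6.5]
t 12.6 along from v1 -191.9 lateral 1.2 tip z 78.0 F [-2.3 -0.4  6.5]
```

```bash
python3 -m crank '[[[0,0,-10],[0,0,0],0],[[0,0,-11],[0,0,0],0],[[-10,0,0],[0,0,0],0],[[-10,0,0],[0,0,0],0],[[-11,0,0],[0,0,0],0],[[-7,0,7],[0,0,0],0],[[-7,0,7],[0,0,0],0],[[-3,0,4],[0,0,0],0],[[0,0,1],[0,0,0],0],[[0,0,1],[0,0,0],0],[[0,0,1],[0,0,0],0],[[0,0,0],[0,0,0],0]]' | sed -n 4p
python3 rel.py
python3 -m crank '[[[0,0,-20],[0,0,0],0],[[0,0,-40],[0,0,0],0],[[-40,0,-30],[0,0,0],0],[[-40,0,-30],[0,0,0],0],[[0,0,0],[0,0,0],0]]' | head -2
python3 - <<'E'
from h import *
a=robot.camera("wrist");s=robot.camera("scene")
cv2.imwrite("pics/f.png",np.hstack([a[:,170:490],cv2.resize(s[150:240,255:345],(400,400),interpolation=cv2.INTER_CUBIC)])[:,:,::-1])
c=robot.get_calibration("wrist");np.savez("f.npz",K=c["camera_matrix"],T=c["cam_to_world"]);cv2.imwrite("pics/fw.png",a[:,:,::-1])
m=blue(a);k,l,st,ce=cv2.connectedComponentsWithStats(m);print(st[1:][st[1:,4]>150])
d=np.array([.2915,.9565,0]);e=np.array([.9565,-.2915,0])
for i in range(6):
    C=np.array([523.3,197.9,78])-48*i*d
    print(i+1,round(np.linalg.norm(proj(c,C+17.5*e)-proj(c,C-17.5*e)),1),np.round(proj(c,C+17.5*d)),np.round(proj(c,C-17.5*d)),np.round(proj(c,C-17.5*d+[0,0,4])))
E
```

```text
contact_force: [-3.0, 0.8, 6.8]
t 14.1 along from v1 -239.9 lateral 1.2 tip z 78.0 F [-3.   0.8  6.8]
clock: 14.72
tcp_pos: [432.3, -111.0, 222.2]
[[ 296    0   50   40 1450]
 [ 298   49   47   59 1959]]
1 67.6 [ 320. -457.] [ 320. -358.] [ 320. -367.]
2 62.7 [ 320. -324.] [ 320. -239.] [ 320. -245.]
3 58.4 [ 320. -209.] [ 320. -135.] [ 320. -139.]
4 54.7 [ 320. -110.] [321. -45.] [321. -47.]
5 51.4 [321. -22.] [321.  35.] [321.  34.]
6 48.5 [321.  55.] [321. 106.] [321. 107.]
```

View pics/f.png

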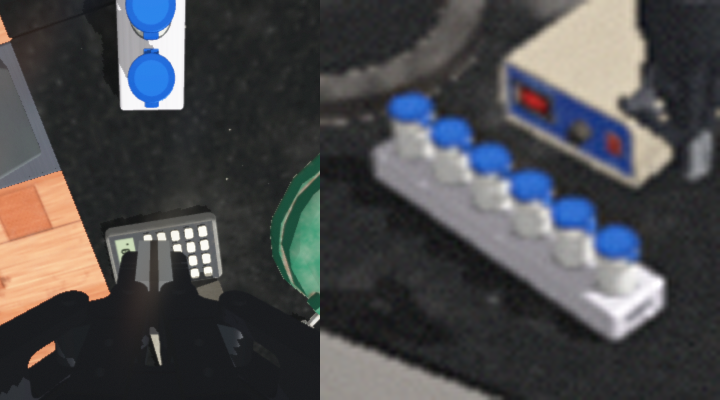

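The view shows all six lids lying flat, evenly spaced, with the block in place and the tool clear. Each press met a stop at z = 78.0 with 5–9 N, well over the 2.5 N click.

```bash
python3 -c "
from rig import robot
print(robot.hand_in())"
```

```text
the job is handed in; nothing more can be done
None
```

All six lids were folded over and pressed shut in order from vial 1 to vial 6, each stopping at the shut height of 78 mm with about 6–9 N; the final pictures show all six flat and the block unmoved, and the job was handed in at about 15 s.

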